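# Empty the vial hopper into its tray

## Robot

A 6-joint arm with a two-finger parallel gripper is mounted at the origin on the work surface. World frame = base frame: x ahead of the robot, y to its left, z up, the work surface at z = 0. Lengths are in m, angles in rad, forces in N, time in s.
With the tool pointing down it reaches from about 0.35 to 0.725 m from the base axis. Payload 6 kg.
Tool frame: the origin (TCP) lies on the centre line of the jaws, within the pads' length; the fingertips stand 22 mm ahead of it and the grasp point (between the pads) lies 3 mm ahead of it; z points along the fingers, y is the line along which they close (so a half turn about z gives the same grasp; the last joint's range is limited). The gripper opens to 85 mm and grips with 20 to 120 N. Pads are 22 mm wide; open, the fingers measure 114 mm over their backs; the gripper's body (76 mm by 85 mm) begins 54 mm behind the grasp point. The pads swing forward as they close: fully open they stand 13 mm farther back than shut.
Start: joints at [-0.974, 0.04, 0.085, 0, -1.615, -0.334], TCP at [0.156, -0.579, 0.253] pointing down, gripper open.
Joint ranges: [-2.56, 2.56], [-1.29, 2.01], [-1.08, 1.49], [-3.29, 1.98], [-2.81, -0.18], [-2.99, 2.99]. Speed limits (rad/s): [2.57, 2.57, 3.01, 3.14, 3.14, 3.14].

## Interface

Orientations are given as a unit quaternion [x, y, z, w].
In Python, from cell import env gives the robot as it stands.
- The arm moves only by the tool drive_tool, never from a script. Its argument "targets" is a list of rows, each an object with "grip": the finger opening in mm, from 0 to 85.4; "translation": the shift along the tool's x, y, z in mm, a list of three; "roll": the turn about the tool's z in degrees. In form: [{"grip": grip, "translation": [x, y, z], "roll": roll}, ...]. A call has 1 to 5 rows; each row is the pose to reach, as a shift and turn from the pose commanded when the call began, along the tool's axes at that moment; what a row does not reach only later rows make up. A row lasts 1/12 s, in which the tool goes at most 41.7 mm and 7.16 degrees, less where a joint would pass 70% of its speed; a pose out of reach is approached as far as the arm can. A call with a gripper value outside its range is refused whole. The fingers move at their own pace and stop on an object; the grip force is fixed at half the most. Time passes only in rows, so rows that repeat a pose let the fingers close. It gives the time, the measured TCP pose, the force, the opening and the grip force at its end, in the units of the state.
- env.get_obs(): the state, without advancing time (a new reading comes with each control period).
- env.snapshot(name): name is "scene" or "top" or "wrist"; returns a dict with "frame" (384x512x3 uint8, red, green, blue), "fov_y" (degrees; the focal length in pixels is half the picture's height over the tangent of half this angle, whatever the lens; pixels are square), "cx", "cy" (the principal point, pixels), "D" ([k1, k2, p1, p2, k3] as OpenCV has them; the pictures are not rectified), "R" (3x3) and "t" (3): a world point X has camera coordinates R X + t; the wrist camera has in their place "tool_from_camera" (4x4, takes a point from camera to tool coordinates, whose origin is the TCP and whose axes are the flange's). Camera axes: x right, y down, z forward; pixel columns grow to the right and rows downward; lengths in m; the calibration is good to about 2 mm. A picture is of the moment at which its call begins: read the wrist's pose just before it. There is no depth.
- env.hand_in(): hands the job in; it is judged then, once.
The state is a dict: "clock": time; "joint_pos": joint angles; "qvel": joint speeds; "tau": joint torques, N m; "eef_pos": TCP position; "orientation": TCP orientation; "force": force on the tool from outside, world axes, zero at the start; "wrist_torque": the same for the moment, N m; "grip_width": finger opening in m; "grasp_force": force on a finger pad.
Only numpy, scipy, OpenCV 4.12 (cv2) and the standard library are available. Lean on these libraries where they do the work, as an engineer would, in place of code of your own. Each camera call takes 0.05 s, during which the arm holds its last target. There are 200 camera calls.

## Task

Take the steel tray from the foam block, set it down on the bench right in front of the hopper's low bay and let go, then push it from behind under the low roof, fully home against the rear wall. Then swing the hopper's trap door wide open with its crank so that all four vials drop into the tray, and swing it shut again until its catch snaps and holds. Leave the tray in the bay and do not disturb the bottles standing about.

Things in the scene. Friction and masses are not known exactly. Their poses are not given: they have to be found in the camera images.
- tray_mid (a point): Steel open tray 96 (x) x 130 (y) x 28 mm high, walls and floor 4 mm, about 0.25 kg, both ends alike; starts on the foam block. A solid rib, 10 mm thick, as high as the rim, runs lengthwise (y) down its middle between two 39 mm wide troughs: its carrying grip. Point: the tray's centre, half-way up (14 mm), on the rib; x across, y lengthwise, z up.
- bay_home (a point): Fixed hopper station: where the tray's centre is when it stands on the bench fully home, 14 mm up. y runs into the bay from mouth to rear wall, x across, z up. The bay is 104 mm wide, 34 mm high inside; the rear wall stops the tray's end at y = +65 mm. The hopper above spans y -18 to +71, x -47 to +47 mm, open top 185 mm above the bench, trap-door floor at 125 mm.
- bay_mouth (a point): Mouth of the bay, on its centre line, 17 mm above the bench, axes as bay_home, 61 mm before it in y (so a tray that is home sticks out 4 mm). The low roof begins here, top 38 mm above the bench, and runs 43 mm in to the hopper's front. Two flared guides, 30 mm high, reach 28 mm out of the mouth; their outer ends are about 137 mm apart.
- trapdoor (a joint): Trap door (hopper floor, 72 x 78 mm steel), rad: 0 = level, shut, at a hard stop; 1.35 = fully open, hanging. One rigid piece with its crank. A spring catch holds it shut: 10 to 15 N at the crank grip pulls it out, 5 to 10 N pushes it back in. It is free beyond 0.3 rad, where it swings open by itself; on closing it snaps in below 0.1 rad and is pulled to 0.
- door_hinge (a point): Point on the hinge line of trap door and crank, level with the crank grip's middle, 123 mm above the bench; fixed. The line runs along its x (axes as bay_home). Opening turns door and crank about +x by the right hand: the crank grip above goes towards -y. A dark catch housing stands beside the crank, 65 to 91 mm from here in -y, up to 128 mm above the bench.
- crank_grip (a point): Middle of the crank grip: a black round bar 12 mm thick, 45 mm long, along the station's x, on its +x side, 65 mm from the hinge line; an 18 mm ball ends it. Shut, it is 39 mm in +y of the hinge and 52 mm above it (175 mm above the bench), clear on top. It can turn between fingers closed loosely round it. The flat crank arm is 20 mm from here in -x.
- vial0_mid (a point): One of four alike small stoppered glass vials, 18 mm diameter, 34 mm high, standing loose on the hopper's trap door at the start; this point is its centre, half-way up.
- vial1_mid (a point): One of four alike small stoppered glass vials, 18 mm diameter, 34 mm high, standing loose on the hopper's trap door at the start; this point is its centre, half-way up.
- vial2_mid (a point): One of four alike small stoppered glass vials, 18 mm diameter, 34 mm high, standing loose on the hopper's trap door at the start; this point is its centre, half-way up.
- vial3_mid (a point): One of four alike small stoppered glass vials, 18 mm diameter, 34 mm high, standing loose on the hopper's trap door at the start; this point is its centre, half-way up.
- rack: White foam tube block 150 x 150 x 40 mm, fixed to the bench, the tray's place at the start. Origin at the centre of its underside, z up.
- dropper0: Amber dropper bottle, 32 mm diameter, 84 mm high, bystander; origin at the centre of its underside.
- dropper1: Amber dropper bottle, 32 mm diameter, 84 mm high, bystander; origin at the centre of its underside.
- saline: White bottle, 52 mm diameter, 130 mm high, bystander; origin at the centre of its underside.

How it is judged:
On the way, in this order (a step that is already met when the one before it is completed fails the run):
1. the tray is set down flat on the bench in front of the bay and let go (y of tray_mid in the frame of bay_home between -0.22 and -0.08 m and x of tray_mid in the frame of bay_home between -0.04 and 0.04 m and z of tray_mid in the frame of bay_home between -0.006 and 0.006 m and contact force between the fingers and anything else below 0.05 N), for 0.1 s.
2. the tray stands in the bay, fully home, with the hopper still shut (y of tray_mid in the frame of bay_home between -0.006 and 0.006 m and x of tray_mid in the frame of bay_home between -0.008 and 0.008 m and z of tray_mid in the frame of bay_home between -0.006 and 0.006 m and value of joint trapdoor below 0.06 rad), for 0.2 s.
3. the trap door is swung wide open over the tray (y of tray_mid in the frame of bay_home between -0.006 and 0.006 m and x of tray_mid in the frame of bay_home between -0.008 and 0.008 m and z of tray_mid in the frame of bay_home between -0.006 and 0.006 m and value of joint trapdoor above 1 rad), for 0.1 s.
At the end, for the whole second after the job is handed in: The tray is home in the bay (within 6 mm lengthwise and in height, 8 mm sideways), all four vials lie in it, and the trap door is shut and held by its catch (under 0.05 rad, still) (y of tray_mid in the frame of bay_home between -0.006 and 0.006 m and x of tray_mid in the frame of bay_home between -0.008 and 0.008 m and z of tray_mid in the frame of bay_home between -0.006 and 0.006 m and x of vial0_mid in the frame of tray_mid between -0.048 and 0.048 m and y of vial0_mid in the frame of tray_mid between -0.065 and 0.065 m and z of vial0_mid in the frame of tray_mid between -0.014 and 0.06 m and x of vial1_mid in the frame of tray_mid between -0.048 and 0.048 m and y of vial1_mid in the frame of tray_mid between -0.065 and 0.065 m and z of vial1_mid in the frame of tray_mid between -0.014 and 0.06 m and x of vial2_mid in the frame of tray_mid between -0.048 and 0.048 m and y of vial2_mid in the frame of tray_mid between -0.065 and 0.065 m and z of vial2_mid in the frame of tray_mid between -0.014 and 0.06 m and x of vial3_mid in the frame of tray_mid between -0.048 and 0.048 m and y of vial3_mid in the frame of tray_mid between -0.065 and 0.065 m and z of vial3_mid in the frame of tray_mid between -0.014 and 0.06 m and value of joint trapdoor below 0.05 rad and velocity of joint trapdoor below 0.05 rad/s); the robot touches nothing.
It fails at once if a bystander bottle is moved by more than 30 mm or tipped (distance of any of dropper0, dropper1, saline from where it was at the start of the episode above 0.03 m or angle between any of dropper0, dropper1, saline's own z axis and vertical above 0.4 rad).
It also fails if it takes over 67 s, if anything falls off the work surface, if the arm or the gripper's body presses on something with over 40 N, if the wrist force passes 120 N, or if a joint passes its speed limit or range.

## Working session

There is one attempt and no reset: what is moved stays moved. The work goes in short steps, Python scripts to look and compute and a tool call to move; the robot and the scene stay as the last step left them, time stands still between calls to the robot, and variables do not carry over. Pictures are saved under pics/ and viewed, at most 10 in all, crops included, and the job is handed in when it is done.

Besides the shell and the picture viewer there is one more tool, called after ">>>" by a JSON object that holds its "name" and its "arguments", one argument or row to a line. drive_tool: Moves the arm, as the interface text tells. Its arguments: {"type":"object","properties":{"targets":{"type":"array","items":{"type":"object","properties":{"grip":{"type":"number"},"translation":{"type":"array","items":{"type":"number"}},"roll":{"type":"number"}}}}},"required":["targets"]}

```bash
mkdir -p pics; ls; python3 - <<'E'
from cell import env
import cv2,numpy as np,pickle
o=env.get_obs();print({k:np.round(v,3) for k,v in o.items()})
S={}
for n in("scene","top"):
    s=env.snapshot(n);S[n]=s
    cv2.imwrite(f"pics/{n}0.png",cv2.resize(s["frame"][:,:,::-1],(800,600),interpolation=cv2.INTER_CUBIC))
    print(n,{k:np.round(v,4).tolist() for k,v in s.items() if k!="frame"})
w=env.snapshot("wrist");print({k:np.round(v,4).tolist() for k,v in w.items() if k!="frame"})
S["wrist"]=w;S["obs"]=o
pickle.dump(S,open("s0.pkl","wb"))
E
```

```text
pics
{'clock': np.float64(0.0), 'joint_pos': array([-0.974,  0.041,  0.084, -0.   , -1.615, -0.334]), 'qvel': array([-0.002,  0.   ,  0.001, -0.   , -0.002, -0.001]), 'tau': array([ 0.0000e+00, -3.6821e+01,  3.4742e+01,  6.9320e+00, -5.0000e-03,
        0.0000e+00]), 'eef_pos': array([ 0.156, -0.579,  0.252]), 'orientation': array([-0.131,  0.991,  0.001, -0.   ]), 'force': array([-0.064,  0.761, -0.2  ]), 'wrist_torque': array([0.037, 0.013, 0.011]), 'grasp_force': np.float64(0.0), 'grip_width': np.float64(0.085)}
scene {'fov_y': 48.3229, 'cx': 258.2548, 'cy': 186.8202, 'D': [-0.1614, 0.0, 0.0, 0.0, 0.0], 'R': [[-0.7778, 0.6284, -0.0135], [0.5494, 0.6692, -0.5003], [-0.3053, -0.3965, -0.8658]], 't': [0.4851, -0.2623, 1.1625]}
top {'fov_y': 50.8728, 'cx': 255.6952, 'cy': 194.617, 'D': [-0.0702, 0.0, 0.0, 0.0, 0.0], 'R': [[0.0006, -0.9997, -0.0254], [-0.9867, 0.0035, -0.1623], [0.1624, 0.0252, -0.9864]], 't': [-0.0065, 0.6295, 0.9644]}
{'fov_y': 71.8184, 'cx': 254.8973, 'cy': 188.4764, 'D': [-0.0427, 0.0, 0.0, 0.0, 0.0], 'tool_from_camera': [[-0.0004, -0.9605, -0.2782, 0.0702], [1.0, -0.0004, -0.0001, 0.0003], [-0.0001, -0.2782, 0.9605, -0.1217], [0.0, 0.0, 0.0, 1.0]]}
```

View pics/scene0.png

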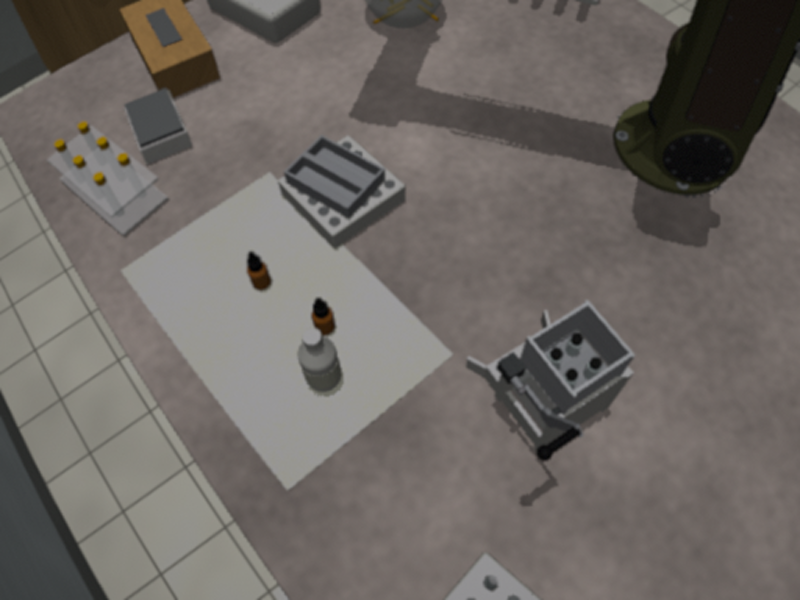

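View pics/top0.png

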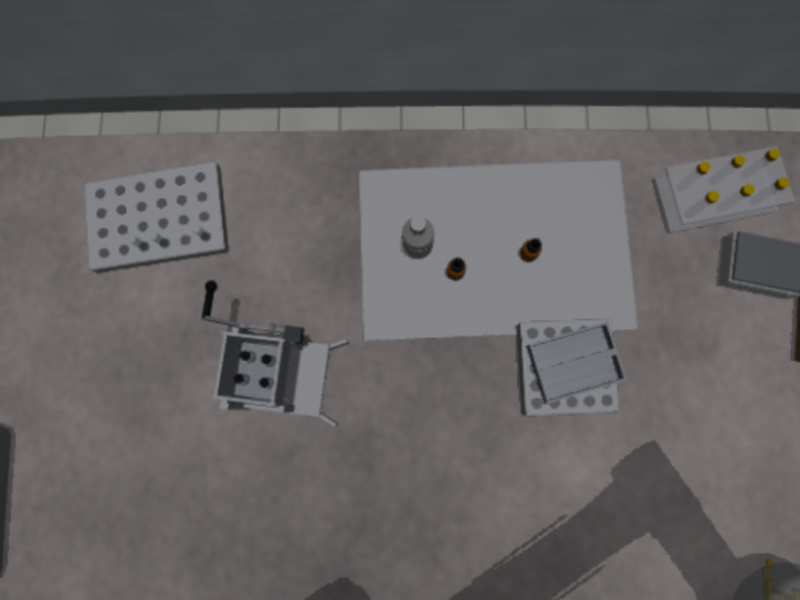

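```bash
cat >h.py <<'E'
import numpy as np,cv2,pickle
from scipy.spatial.transform import Rotation as Rn
def cam(s,obs=None):
    f=192/np.tan(np.radians(s["fov_y"])/2);K=np.array([[f,0,s["cx"]],[0,f,s["cy"]],[0,0,1]])
    if "R" in s: R,t=np.array(s["R"]),np.array(s["t"])
    else:
        T=np.eye(4);T[:3,:3]=Rn.from_quat(obs["orientation"]).as_matrix();T[:3,3]=obs["eef_pos"]
        M=np.linalg.inv(T@np.array(s["tool_from_camera"]));R,t=M[:3,:3],M[:3,3]
    return K,np.array(s["D"],float),R,t
def rays(c,px):
    K,D,R,t=c
    u=cv2.undistortPoints(np.array(px,float).reshape(-1,1,2),K,D)[:,0]
    return -R.T@t,np.c_[u,np.ones(len(u))]@R
def plane(c,px,z):
    o,d=rays(c,px);z=np.broadcast_to(z,len(d));return o+d*((z-o[2])/d[:,2])[:,None]
def tri(c1,p1,c2,p2):
    (o1,d1),(o2,d2)=rays(c1,p1),rays(c2,p2);out=[]
    for a,b in zip(d1,d2):
        A=np.c_[a,-b];l=np.linalg.lstsq(A,o2-o1,rcond=None)[0];P,Q=o1+a*l[0],o2+b*l[1]
        out.append(np.r_[(P+Q)/2,np.linalg.norm(P-Q)])
    return np.array(out)
def proj(c,X):
    K,D,R,t=c;return cv2.projectPoints(np.array(X,float).reshape(-1,1,3),cv2.Rodrigues(R)[0],t,K,D)[0][:,0]
E
python3 - <<'E'
from h import *
np.set_printoptions(precision=4,suppress=True)
S=pickle.load(open("s0.pkl","rb"));T=cam(S["top"]);C=cam(S["scene"])
v=lambda p:np.array(p,float)*.64-.18
tt=v([(528,357),(609,323),(622,378),(542,403)]);
print("tray",plane(T,tt,.068));
# scene: order by far/near: top img up=+x, left=+y
print("scene tray",plane(C,v([(385,176),(325,138),(287,176),(348,212)]),.068))
print("ball/armend",tri(T,v([(211,286),(207,318)]),C,v([(543,452),(577,432)])))
print("hopper top",plane(T,v([(224,332),(286,337),(277,407),(217,400)]),.185))
print("scene hop top",plane(C,v([(632,355),(570,398),(526,347),(589,305)]),.185))
print("roof front",plane(T,v([(329,345),(320,415)]),.038))
print("guides",plane(T,v([(347,343),(336,424)]),.030))
print("bottle bases", plane(T,v([(417,245),(456,272),(530,253)]),[.03,.02,.02]))
print("rack",plane(T,v([(519,322),(611,320),(617,410),(524,414)]),.04))
w=S["wrist"]["frame"]
E
```

```text
tray [[ 0.5428 -0.2079  0.068 ]
 [ 0.5958 -0.3375  0.068 ]
 [ 0.5095 -0.3535  0.068 ]
 [ 0.4717 -0.2275  0.068 ]]
scene tray [[ 0.4796 -0.224   0.068 ]
 [ 0.5054 -0.3514  0.068 ]
 [ 0.5988 -0.324   0.068 ]
 [ 0.5665 -0.2042  0.068 ]]
ball/armend [[0.6367 0.2602 0.1771 0.0008]
 [0.5904 0.2667 0.1711 0.0018]]
hopper top [[0.5691 0.2359 0.185 ]
 [0.562  0.1478 0.185 ]
 [0.4654 0.1576 0.185 ]
 [0.4744 0.2418 0.185 ]]
scene hop top [[0.479  0.2457 0.185 ]
 [0.5731 0.2358 0.185 ]
 [0.5676 0.1587 0.185 ]
 [0.47   0.1674 0.185 ]]
roof front [[0.5653 0.1077 0.038 ]
 [0.4532 0.1202 0.038 ]]
guides [[0.5694 0.0793 0.03  ]
 [0.4389 0.0954 0.03  ]]
bottle bases [[ 0.7334 -0.0356  0.03  ]
 [ 0.6892 -0.1006  0.02  ]
 [ 0.7213 -0.2254  0.02  ]]
rack [[ 0.6018 -0.2     0.04  ]
 [ 0.6044 -0.3496  0.04  ]
 [ 0.4602 -0.3521  0.04  ]
 [ 0.4548 -0.2039  0.04  ]]
```

>>> {"name": "drive_tool", "arguments": {
  "targets": [
    {"grip": 85,"translation": [-37,16,5],"roll": -6.5},
    {"grip": 85,"translation": [-74,32,10],"roll": -13},
    {"grip": 85,"translation": [-110,48,15],"roll": -20},
    {"grip": 85,"translation": [-147,64,20],"roll": -26},
    {"grip": 85,"translation": [-147,64,20],"roll": -32}
  ]
}}

```text
clock: 0.57
eef_pos: [0.2853, -0.4756, 0.2317]
orientation: [-0.404, 0.915, 0.001, 0.001]
force: [-1.5, -0.8, 0.2]
grip_width: 0.085
grasp_force: 0.0
```

>>> {"name": "drive_tool", "arguments": {
  "targets": [
    {"grip": 85,"translation": [-40,-6,5],"roll": -6.5},
    {"grip": 85,"translation": [-80,-12,10],"roll": -13},
    {"grip": 85,"translation": [-120,-18,15],"roll": -20},
    {"grip": 85,"translation": [-158,-23,20],"roll": -26},
    {"grip": 85,"translation": [-158,-23,20],"roll": -32}
  ]
}}

```text
clock: 0.98
eef_pos: [0.4092, -0.3753, 0.2111]
orientation: [-0.64, 0.768, 0.001, 0.0]
force: [-2.6, -0.3, -0.7]
grip_width: 0.0851
grasp_force: 0.0
```

>>> {"name": "drive_tool", "arguments": {
  "targets": [
    {"grip": 85,"translation": [-25,-21,0],"roll": -6.5},
    {"grip": 85,"translation": [-50,-42,0],"roll": -13},
    {"grip": 85,"translation": [-75,-63,0],"roll": -20},
    {"grip": 85,"translation": [-99,-83,0],"roll": -26},
    {"grip": 85,"translation": [-122,-104,0],"roll": -31}
  ]
}}

```text
clock: 1.4
eef_pos: [0.5319, -0.278, 0.2131]
orientation: [0.821, -0.571, -0.0, -0.0]
force: [-0.2, -0.9, -0.5]
grip_width: 0.0852
grasp_force: 0.0
```

```bash
cat >>h.py <<'E'
def shot(tag):
    from cell import env
    o=env.get_obs();s=env.snapshot("wrist");pickle.dump((o,s),open(f"{tag}.pkl","wb"))
    cv2.imwrite(f"pics/{tag}.png",cv2.resize(s["frame"][:,:,::-1],(800,600),interpolation=cv2.INTER_CUBIC))
    R=Rn.from_quat(o["orientation"]).as_matrix()
    print(o["clock"],np.round(o["eef_pos"],4),"xyaw",np.degrees(np.arctan2(R[1,0],R[0,0])).round(2),"tilt",R[:,2].round(4),o["joint_pos"].round(2))
def load(tag):
    o,s=pickle.load(open(f"{tag}.pkl","rb"));return cam(s,o),s["frame"]
v=lambda p:(np.array(p,float)+.5)*.64-.5
def shift(o,pos,yaw):
    """tool-axis shift (mm) and roll (deg) from state to world pos, tool-x yaw"""
    R=Rn.from_quat(o["orientation"]).as_matrix();y=np.degrees(np.arctan2(R[1,0],R[0,0]))
    return (R.T@(np.array(pos)-o["eef_pos"])*1000).round(1),round((y-yaw+180)%360-180,1)
E
python3 -c "
from h import *
shot('w1')"
```

```text
1.4 [ 0.5319 -0.278   0.2131] xyaw -69.62 tilt [-2.e-04  4.e-04 -1.e+00] [-0.15  0.04  0.01 -0.   -1.54  0.5 ]
```

View pics/w1.png

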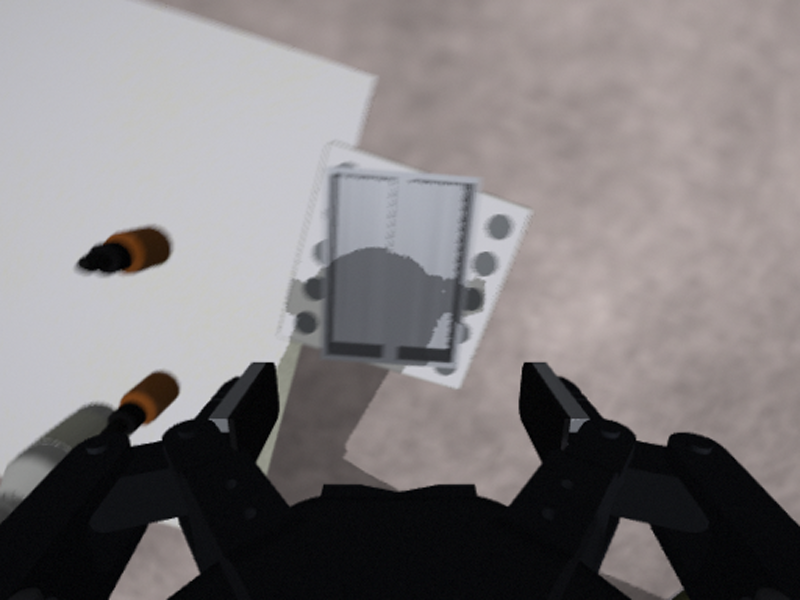

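```bash
python3 - <<'E'
from h import *
np.set_printoptions(precision=4,suppress=True)
c,f=load("w1")
p=plane(c,v([(330,170),(480,178),(455,362),(323,356)]),.068);print(p,p.mean(0))
print([np.linalg.norm(p[i]-p[(i+1)%4]) for i in range(4)])
E
```

```text
[[ 0.5978 -0.332   0.068 ]
 [ 0.5088 -0.3599  0.068 ]
 [ 0.4755 -0.2389  0.068 ]
 [ 0.5641 -0.2109  0.068 ]] [ 0.5365 -0.2854  0.068 ]
[np.float64(0.09330105300445361), np.float64(0.12553625900123105), np.float64(0.09295920951712411), np.float64(0.12568815829621288)]
```

>>> {"name": "drive_tool", "arguments": {
  "targets": [
    {"grip": 85,"translation": [-6,-1,30],"roll": 2},
    {"grip": 85,"translation": [-12,-2,60],"roll": 4},
    {"grip": 85,"translation": [-12,-2,60],"roll": 4},
    {"grip": 85,"translation": [-12,-2,60],"roll": 4}
  ]
}}

```text
clock: 1.78
eef_pos: [0.5277, -0.2672, 0.1519]
orientation: [0.799, -0.601, -0.002, 0.001]
force: [0.4, -0.3, 1.0]
grip_width: 0.0848
grasp_force: 0.0
```

```bash
python3 -c "
from h import *
shot('w2')"
```

```text
1.7833 [ 0.5277 -0.2672  0.1519] xyaw -73.86 tilt [-4.e-03  5.e-04 -1.e+00] [-0.13  0.03 -0.11  0.   -1.43  0.41]
```

View pics/w2.png

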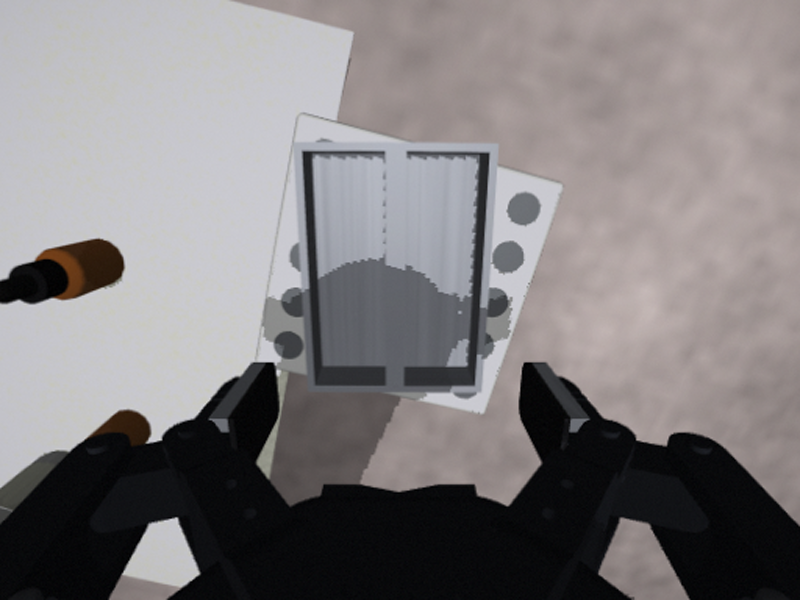

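```bash
python3 - <<'E'
from h import *
np.set_printoptions(precision=4,suppress=True)
c,f=load("w2");c1,_=load("w1")
P2=v([(296,144),(498,146),(480,391),(309,391)])
for z in(.06,.064,.068):
    p=plane(c,P2,z);print(z,p.mean(0),[np.linalg.norm(p[i]-p[(i+1)%4]).round(4) for i in range(4)])
d=p[0]+p[1]-p[2]-p[3];print("yaw of tool x wanted",np.degrees(np.arctan2(d[1],d[0])))
print(tri(c1,v([(330,170),(480,178),(455,362),(323,356)]),c,P2))
print("rib",plane(c,v([(396,150),(395.5,385)]),.068))
o,s=pickle.load(open("w2.pkl","rb"))
m=plane(c,P2,.068).mean(0)
print(shift(o,[m[0],m[1],.065],np.degrees(np.arctan2(d[1],d[0]))))
E
```

```text
0.06 [ 0.5342 -0.2836  0.06  ] [np.float64(0.0988), np.float64(0.1339), np.float64(0.0989), np.float64(0.1346)]
0.064 [ 0.5345 -0.2846  0.064 ] [np.float64(0.097), np.float64(0.1314), np.float64(0.097), np.float64(0.1321)]
0.068 [ 0.5347 -0.2855  0.068 ] [np.float64(0.0951), np.float64(0.1289), np.float64(0.0952), np.float64(0.1296)]
yaw of tool x wanted -74.57380812571965
[[ 0.5949 -0.3338  0.0824  0.0027]
 [ 0.5116 -0.3583  0.0895  0.0022]
 [ 0.487  -0.2548  0.1075  0.0014]
 [ 0.5636 -0.2118  0.0704  0.0011]]
rib [[ 0.5518 -0.3454  0.068 ]
 [ 0.5181 -0.2271  0.068 ]]
(array([19.7, -1.9, 86.9]), np.float64(0.7))
```

>>> {"name": "drive_tool", "arguments": {
  "targets": [
    {"grip": 32,"translation": [20,-2,10],"roll": 1},
    {"grip": 32,"translation": [20,-2,30],"roll": 1},
    {"grip": 32,"translation": [20,-2,40],"roll": 1},
    {"grip": 32,"translation": [20,-2,40],"roll": 1},
    {"grip": 32,"translation": [20,-2,40],"roll": 1}
  ]
}}

```text
clock: 2.25
eef_pos: [0.5362, -0.2864, 0.1144]
orientation: [0.794, -0.608, 0.0, 0.0]
force: [-0.1, -0.2, 1.1]
grip_width: 0.0319
grasp_force: 0.0
```

```bash
python3 - <<'E'
from h import *
shot('w3')
E
```

```text
2.25 [ 0.5362 -0.2864  0.1144] xyaw -74.93 tilt [ 3.e-04 -6.e-04 -1.e+00] [-0.16  0.09 -0.12  0.   -1.36  0.42]
```

View pics/w3.png

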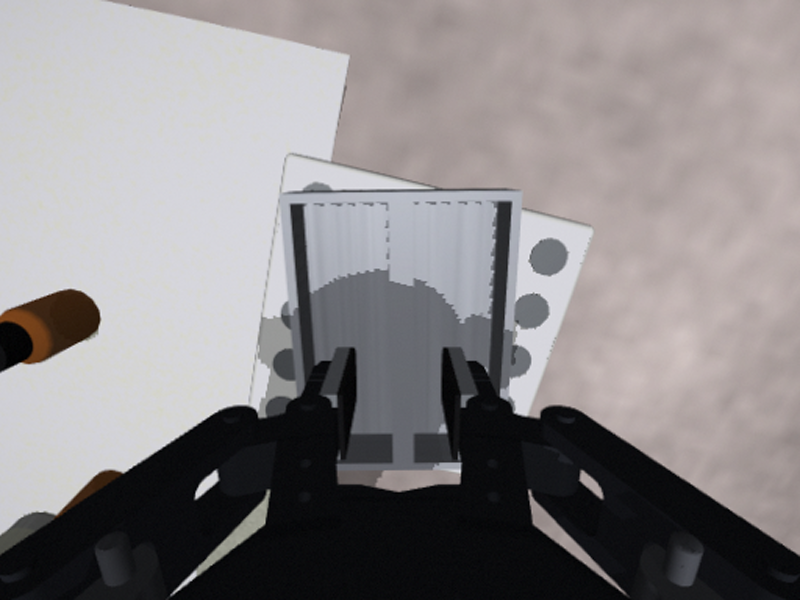

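>>> {"name": "drive_tool", "arguments": {
  "targets": [
    {"grip": 32,"translation": [0,1.5,20],"roll": 0},
    {"grip": 32,"translation": [0,1.5,38],"roll": 0},
    {"grip": 32,"translation": [0,1.5,43],"roll": 0},
    {"grip": 32,"translation": [0,1.5,43],"roll": 0},
    {"grip": 0,"translation": [0,1.5,43],"roll": 0}
  ]
}}

```text
clock: 2.72
eef_pos: [0.5353, -0.2867, 0.0719]
orientation: [0.794, -0.608, 0.001, 0.0]
force: [-0.6, -0.7, 0.1]
grip_width: 0.0215
grasp_force: 0.0
```

>>> {"name": "drive_tool", "arguments": {
  "targets": [
    {"grip": 0,"translation": [0,0,0],"roll": 0},
    {"grip": 0,"translation": [0,0,0],"roll": 0},
    {"grip": 0,"translation": [0,0,0],"roll": 0},
    {"grip": 0,"translation": [0,0,0],"roll": 0}
  ]
}}

```text
clock: 3.05
eef_pos: [0.5358, -0.2868, 0.0725]
orientation: [0.794, -0.608, 0.002, -0.0]
force: [-0.1, 1.0, 5.1]
grip_width: 0.0085
grasp_force: 63.2
```

>>> {"name": "drive_tool", "arguments": {
  "targets": [
    {"grip": 0,"translation": [0,0,-10],"roll": 0},
    {"grip": 0,"translation": [0,0,-30],"roll": 0},
    {"grip": 0,"translation": [0,0,-50],"roll": 0},
    {"grip": 0,"translation": [0,0,-60],"roll": 0}
  ]
}}

```text
clock: 3.38
eef_pos: [0.5353, -0.2868, 0.1332]
orientation: [0.794, -0.608, 0.001, -0.0]
force: [0.3, 0.5, -1.2]
grip_width: 0.0083
grasp_force: 62.1
```

>>> {"name": "drive_tool", "arguments": {
  "targets": [
    {"grip": 0,"translation": [-20,-3,0],"roll": 0},
    {"grip": 0,"translation": [-50,-8,0],"roll": 0},
    {"grip": 0,"translation": [-85,-13,0],"roll": 0},
    {"grip": 0,"translation": [-120,-19,0],"roll": 0},
    {"grip": 0,"translation": [-150,-23,0],"roll": 0}
  ]
}}

```text
clock: 3.8
eef_pos: [0.5173, -0.1338, 0.1299]
orientation: [0.794, -0.608, -0.001, -0.0]
force: [0.8, 0.2, -0.9]
grip_width: 0.0084
grasp_force: 62.1
```

>>> {"name": "drive_tool", "arguments": {
  "targets": [
    {"grip": 0,"translation": [-35,-5,0],"roll": 4},
    {"grip": 0,"translation": [-70,-11,10],"roll": 9},
    {"grip": 0,"translation": [-105,-16,25],"roll": 14},
    {"grip": 0,"translation": [-130,-20,40],"roll": 18},
    {"grip": 0,"translation": [-144,-22,50],"roll": 21}
  ]
}}

```text
clock: 4.22
eef_pos: [0.5006, 0.0117, 0.0788]
orientation: [-0.669, 0.743, 0.001, -0.0]
force: [-0.3, -0.7, -2.2]
grip_width: 0.0088
grasp_force: 62.1
```

>>> {"name": "drive_tool", "arguments": {
  "targets": [
    {"grip": 0,"translation": [0,0,20],"roll": 0},
    {"grip": 0,"translation": [0,0,38],"roll": 0},
    {"grip": 0,"translation": [0,0,45],"roll": 0},
    {"grip": 0,"translation": [0,0,48],"roll": 0},
    {"grip": 0,"translation": [0,0,48],"roll": 0}
  ]
}}

```text
clock: 4.63
eef_pos: [0.5019, 0.009, 0.0327]
orientation: [-0.669, 0.743, -0.0, -0.0]
force: [0.9, -0.7, -1.6]
grip_width: 0.0085
grasp_force: 62.1
```

>>> {"name": "drive_tool", "arguments": {
  "targets": [
    {"grip": 0,"translation": [0,0,1.5],"roll": 0},
    {"grip": 30,"translation": [0,0,0.5],"roll": 0},
    {"grip": 30,"translation": [0,0,0],"roll": 0},
    {"grip": 30,"translation": [0,0,-2],"roll": 0},
    {"grip": 30,"translation": [0,0,-2],"roll": 0}
  ]
}}

```text
clock: 5.05
eef_pos: [0.5022, 0.0091, 0.0349]
orientation: [-0.669, 0.743, -0.0, 0.0]
force: [0.7, -1.0, -0.5]
grip_width: 0.03
grasp_force: 0.0
```

>>> {"name": "drive_tool", "arguments": {
  "targets": [
    {"grip": 30,"translation": [0,0,-20],"roll": 0},
    {"grip": 30,"translation": [0,0,-50],"roll": 0},
    {"grip": 30,"translation": [0,0,-90],"roll": 0},
    {"grip": 30,"translation": [0,0,-130],"roll": 0},
    {"grip": 30,"translation": [0,0,-170],"roll": 0}
  ]
}}

```text
clock: 5.47
eef_pos: [0.5015, 0.0089, 0.2062]
orientation: [-0.669, 0.743, -0.0, 0.0]
force: [1.5, -0.5, -0.5]
grip_width: 0.0299
grasp_force: 0.0
```

```bash
python3 - <<'E'
from h import *
shot('w4')
E
```

```text
5.4667 [0.5015 0.0089 0.2062] xyaw -95.95 tilt [ 1.e-04  0.e+00 -1.e+00] [ 0.42 -0.23 -0.25  0.   -1.55 -0.52]
```

View pics/w4.png

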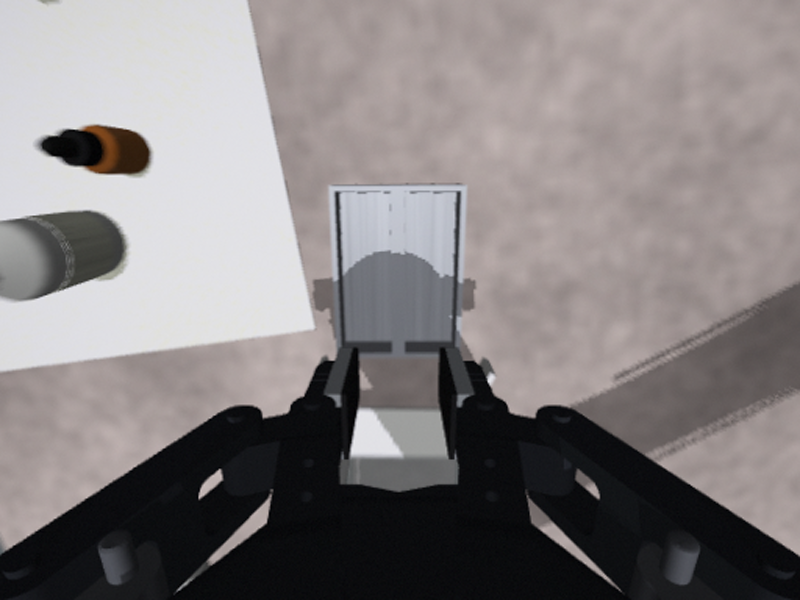

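>>> {"name": "drive_tool", "arguments": {
  "targets": [
    {"grip": 30,"translation": [0,0,-30],"roll": -7},
    {"grip": 30,"translation": [0,0,-60],"roll": -14},
    {"grip": 30,"translation": [0,0,-94],"roll": -21},
    {"grip": 30,"translation": [0,0,-94],"roll": -28},
    {"grip": 30,"translation": [0,0,-94],"roll": -35}
  ]
}}

```text
clock: 5.93
eef_pos: [0.5026, 0.0092, 0.3008]
orientation: [0.863, -0.505, 0.002, -0.002]
force: [-0.2, 0.0, -1.0]
grip_width: 0.0301
grasp_force: 0.0
```

>>> {"name": "drive_tool", "arguments": {
  "targets": [
    {"grip": 30,"translation": [-12,-10,0],"roll": -7},
    {"grip": 30,"translation": [-24,-20,0],"roll": -14},
    {"grip": 30,"translation": [-36,-30,0],"roll": -21},
    {"grip": 30,"translation": [-48,-40,0],"roll": -28},
    {"grip": 30,"translation": [-58,-50,0],"roll": -35}
  ]
}}

```text
clock: 6.35
eef_pos: [0.5175, 0.085, 0.2981]
orientation: [0.975, -0.222, 0.0, -0.0]
force: [-0.3, -0.3, -0.0]
grip_width: 0.0298
grasp_force: 0.0
```

>>> {"name": "drive_tool", "arguments": {
  "targets": [
    {"grip": 30,"translation": [-5,-20,0],"roll": -7},
    {"grip": 30,"translation": [-10,-40,0],"roll": -14},
    {"grip": 30,"translation": [-15,-60,0],"roll": -20},
    {"grip": 30,"translation": [-19,-74,0],"roll": -20},
    {"grip": 30,"translation": [-19,-74,0],"roll": -20}
  ]
}}

```text
clock: 6.77
eef_pos: [0.5328, 0.1611, 0.2971]
orientation: [0.999, -0.053, -0.001, 0.0]
force: [0.5, -1.1, 0.6]
grip_width: 0.03
grasp_force: 0.0
```

```bash
python3 - <<'E'
from h import *
shot('w5')
E
```

```text
6.7667 [0.5328 0.1611 0.2971] xyaw -6.02 tilt [-1.5e-03 -3.0e-04 -1.0e+00] [ 0.65 -0.06  0.06 -0.   -1.7   0.81]
```

>>> {"name": "drive_tool", "arguments": {
  "targets": [
    {"grip": 30,"translation": [0,-30,0],"roll": 0},
    {"grip": 30,"translation": [0,-50,0],"roll": 0},
    {"grip": 30,"translation": [0,-60,0],"roll": 0},
    {"grip": 30,"translation": [0,-60,0],"roll": 0}
  ]
}}

```text
clock: 7.15
eef_pos: [0.5388, 0.2196, 0.2976]
orientation: [0.999, -0.052, -0.0, 0.0]
force: [0.0, -0.8, 0.4]
grip_width: 0.0301
grasp_force: 0.0
```

```bash
python3 - <<'E'
from h import *
shot('w6')
a=cv2.imread('pics/w5.png');b=cv2.imread('pics/w6.png')
cv2.imwrite('pics/w56.png',np.vstack([a[100:400],b[100:400]]))
E
```

```text
7.15 [0.5388 0.2196 0.2976] xyaw -5.99 tilt [-1.e-03 -4.e-04 -1.e+00] [ 0.73  0.    0.13 -0.   -1.7   0.73]
```

View pics/w56.png

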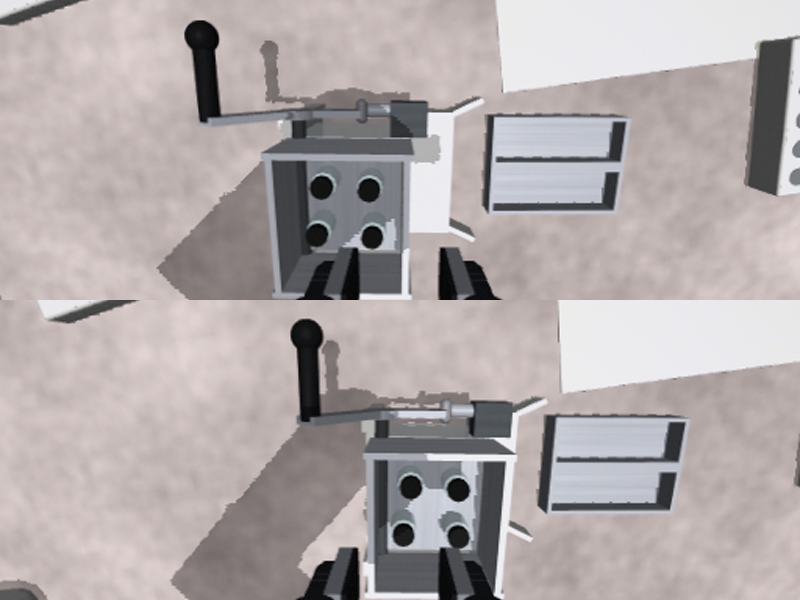

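```bash
python3 - <<'E'
from h import *
np.set_printoptions(precision=4,suppress=True)
a,_=load("w5");b,_=load("w6")
N=["ball","gripend","hopL","hopR","guideFar","guideNear"]
A=v([(202,136),(208,220),(262,255),(412,253),(483,199),(474,340)])
B=v([(307,134),(311,218),(365,255),(516,254),(546,200),(532,339)])
for n,t,p,q in zip(N,tri(a,A,b,B),plane(a,A,[.175,.175,.185,.185,.03,.03]),plane(b,B,[.175,.175,.185,.185,.03,.03])):print(n,t,p[:2],q[:2])
print("roof",plane(a,v([(452,212),(449,332)]),.038))
for c,P in((a,[(494,216),(631,217),(618,314),(496,313)]),(b,[(552,217),(690,217),(675,314),(554,312)])):
    p=plane(c,v(P),.028);print("tray",p[:,:2].tolist(),p.mean(0),[np.linalg.norm(p[i]-p[(i+1)%4]).round(4) for i in range(4)])
print("housing top",plane(a,v([(393,202),(428,202),(428,235)]),.128),plane(b,v([(473,202),(512,202),(512,236)]),.128))
E
```

```text
ball [0.6366 0.2607 0.1759 0.0003] [0.6366 0.2611] [0.6368 0.2608]
gripend [0.5911 0.2642 0.1832 0.0006] [0.5903 0.2681] [0.5908 0.2659]
hopL [0.5679 0.2361 0.1866 0.0003] [0.5678 0.2367] [0.5675 0.2363]
hopR [0.5602 0.151  0.1889 0.0007] [0.5598 0.1509] [0.559 0.15 ]
guideFar [0.5736 0.0788 0.029  0.0006] [0.574 0.079] [0.5734 0.0792]
guideNear [0.4374 0.0955 0.0333 0.0007] [0.4356 0.095 ] [0.4363 0.0945]
roof [[0.5659 0.1092 0.038 ]
 [0.4501 0.1203 0.038 ]]
tray [[0.5572386512645607, 0.06916990835512371], [0.543407002173732, -0.06068371696723707], [0.4469944764140959, -0.05207379630728173], [0.46133040006827447, 0.07123159315717041]] [0.5022 0.0069 0.028 ] [np.float64(0.1306), np.float64(0.0968), np.float64(0.1241), np.float64(0.0959)]
tray [[0.5569624653087949, 0.07304396824000695], [0.5441109342227716, -0.0603459764909994], [0.44663514141528576, -0.05330714758462893], [0.46220485231550323, 0.07136002694805652]] [0.5025 0.0077 0.028 ] [np.float64(0.134), np.float64(0.0977), np.float64(0.1256), np.float64(0.0948)]
housing top [[0.5859 0.1597 0.128 ]
 [0.5833 0.1358 0.128 ]
 [0.5607 0.1377 0.128 ]] [[0.5862 0.1633 0.128 ]
 [0.5835 0.1364 0.128 ]
 [0.5599 0.1372 0.128 ]]
```

>>> {"name": "drive_tool", "arguments": {
  "targets": [
    {"grip": 40,"translation": [-2,25,0],"roll": 7},
    {"grip": 40,"translation": [-3,50,0],"roll": 14},
    {"grip": 40,"translation": [-5,75,0],"roll": 21},
    {"grip": 40,"translation": [-6,100,0],"roll": 28},
    {"grip": 40,"translation": [-7,121,0],"roll": 35}
  ]
}}

```text
clock: 7.62
eef_pos: [0.5188, 0.0963, 0.2991]
orientation: [0.935, -0.354, 0.001, -0.0]
force: [0.2, 0.4, 0.7]
grip_width: 0.0404
grasp_force: 0.0
```

>>> {"name": "drive_tool", "arguments": {
  "targets": [
    {"grip": 40,"translation": [13,20,0],"roll": 7},
    {"grip": 40,"translation": [26,40,0],"roll": 14},
    {"grip": 40,"translation": [40,60,0],"roll": 21},
    {"grip": 40,"translation": [54,80,0],"roll": 28},
    {"grip": 40,"translation": [67,100,0],"roll": 35}
  ]
}}

```text
clock: 8.03
eef_pos: [0.5036, -0.0228, 0.2989]
orientation: [0.786, -0.619, 0.0, -0.0]
force: [-0.1, -1.2, 0.7]
grip_width: 0.0399
grasp_force: 0.0
```

>>> {"name": "drive_tool", "arguments": {
  "targets": [
    {"grip": 40,"translation": [20,9,20],"roll": 7},
    {"grip": 40,"translation": [40,18,50],"roll": 14},
    {"grip": 40,"translation": [57,26,80],"roll": 20},
    {"grip": 40,"translation": [57,26,110],"roll": 20},
    {"grip": 40,"translation": [57,26,120],"roll": 20}
  ]
}}

```text
clock: 8.45
eef_pos: [0.4905, -0.0837, 0.1739]
orientation: [-0.668, 0.744, 0.002, -0.002]
force: [-0.2, 0.1, -1.0]
grip_width: 0.0397
grasp_force: 0.0
```

```bash
python3 - <<'E'
from h import *
shot('w7')
o,_=pickle.load(open('w7.pkl','rb'))
print(shift(o,[.4929,-.0822,.035],-96),shift(o,[.5066,.0984,.035],-96))
E
```

```text
8.45 [ 0.4905 -0.0837  0.1739] xyaw -96.18 tilt [-5.6e-03  5.0e-04 -1.0e+00] [ 0.24 -0.23 -0.31 -0.   -1.5  -0.34]
(array([ -1.8,  -3. , 138.9]), np.float64(-0.2)) (array([-182.8,    2.8,  138.9]), np.float64(-0.2))
```

>>> {"name": "drive_tool", "arguments": {
  "targets": [
    {"grip": 40,"translation": [0,-2,40],"roll": 0},
    {"grip": 40,"translation": [0,-2,80],"roll": 0},
    {"grip": 40,"translation": [0,-2,115],"roll": 0},
    {"grip": 40,"translation": [0,-2,138],"roll": 0},
    {"grip": 40,"translation": [0,-2,148],"roll": 0}
  ]
}}

```text
clock: 8.92
eef_pos: [0.4939, -0.0822, 0.0283]
orientation: [-0.67, 0.743, 0.001, -0.001]
force: [-0.6, -0.6, 0.4]
grip_width: 0.0401
grasp_force: 0.0
```

>>> {"name": "drive_tool", "arguments": {
  "targets": [
    {"grip": 40,"translation": [0,0,0],"roll": 0},
    {"grip": 40,"translation": [0,0,0],"roll": 0}
  ]
}}

```text
clock: 9.08
eef_pos: [0.4963, -0.0822, 0.0325]
orientation: [-0.67, 0.743, -0.001, 0.001]
force: [0.5, 0.4, 0.1]
grip_width: 0.0403
grasp_force: 0.0
```

```bash
python3 - <<'E'
from h import *
shot('w8')
o,_=pickle.load(open('w8.pkl','rb'))
print(o["force"],shift(o,[.5066,.0984,.03],-96))
E
```

```text
9.0833 [ 0.4963 -0.0822  0.0325] xyaw -95.9 tilt [ 2.4e-03 -6.0e-04 -1.0e+00] [ 0.24 -0.14 -0.49  0.   -1.21 -0.34]
[0.54943233 0.38946184 0.12423238] (array([-180.7,    8.3,    2.4]), np.float64(0.1))
```

>>> {"name": "drive_tool", "arguments": {
  "targets": [
    {"grip": 40,"translation": [0,3,1],"roll": 0},
    {"grip": 40,"translation": [0,3,1],"roll": 0},
    {"grip": 40,"translation": [0,3,1],"roll": 0}
  ]
}}

```text
clock: 9.38
eef_pos: [0.4926, -0.0817, 0.0305]
orientation: [-0.67, 0.743, -0.001, 0.001]
force: [-0.2, -0.2, 0.4]
grip_width: 0.0399
grasp_force: 0.0
```

>>> {"name": "drive_tool", "arguments": {
  "targets": [
    {"grip": 40,"translation": [-10,0,0],"roll": 0},
    {"grip": 40,"translation": [-18,0,0],"roll": 0},
    {"grip": 40,"translation": [-28,0,0],"roll": 0},
    {"grip": 40,"translation": [-40,1,0],"roll": 0},
    {"grip": 40,"translation": [-55,2,0],"roll": 0}
  ]
}}

```text
clock: 9.8
eef_pos: [0.4959, -0.0261, 0.0295]
orientation: [-0.669, 0.743, -0.0, -0.0]
force: [0.2, -0.5, -0.6]
grip_width: 0.0399
grasp_force: 0.7
```

>>> {"name": "drive_tool", "arguments": {
  "targets": [
    {"grip": 40,"translation": [-15,0,0],"roll": 0},
    {"grip": 40,"translation": [-30,1,0],"roll": 0},
    {"grip": 40,"translation": [-45,1,0],"roll": 0},
    {"grip": 40,"translation": [-60,2,0],"roll": 0},
    {"grip": 40,"translation": [-75,2,0],"roll": 0}
  ]
}}

```text
clock: 10.22
eef_pos: [0.5013, 0.0495, 0.0294]
orientation: [-0.67, 0.743, -0.0, -0.0]
force: [-0.0, -1.2, 0.2]
grip_width: 0.0402
grasp_force: 0.7
```

```bash
python3 - <<'E'
from h import *
shot('w9')
o,_=pickle.load(open('w9.pkl','rb'))
print(o["force"],shift(o,[.5066,.0984,.03],-96))
E
```

```text
10.2167 [0.5013 0.0495 0.0294] xyaw -95.9 tilt [-1.e-04 -1.e-04 -1.e+00] [ 0.5  -0.13 -0.49  0.   -1.21 -0.6 ]
[-0.03537934 -1.2480784   0.22868423] (array([-49.2,  -0.2,  -0.6]), np.float64(0.1))
```

Contact force is about 1.2 N (friction); the tray is moving in the right line. Continue gently.

>>> {"name": "drive_tool", "arguments": {
  "targets": [
    {"grip": 40,"translation": [-12,0,0],"roll": 0},
    {"grip": 40,"translation": [-22,0,0],"roll": 0},
    {"grip": 40,"translation": [-30,0,0],"roll": 0},
    {"grip": 40,"translation": [-38,0,0],"roll": 0},
    {"grip": 40,"translation": [-42,0,0],"roll": 0}
  ]
}}

```text
clock: 10.68
eef_pos: [0.5059, 0.0906, 0.0292]
orientation: [-0.67, 0.743, 0.0, -0.0]
force: [-0.2, -1.1, 0.5]
grip_width: 0.0398
grasp_force: 0.6
```

>>> {"name": "drive_tool", "arguments": {
  "targets": [
    {"grip": 40,"translation": [-2,0,0],"roll": 0},
    {"grip": 40,"translation": [-4,0,0],"roll": 0}
  ]
}}

```text
clock: 10.85
eef_pos: [0.5063, 0.0937, 0.0292]
orientation: [-0.669, 0.743, 0.0, -0.0]
force: [0.8, -0.8, -0.3]
grip_width: 0.0399
grasp_force: 0.5
```

>>> {"name": "drive_tool", "arguments": {
  "targets": [
    {"grip": 40,"translation": [-1,0,0],"roll": 0},
    {"grip": 40,"translation": [-2,0,0],"roll": 0}
  ]
}}

```text
clock: 11.02
eef_pos: [0.5065, 0.0954, 0.0292]
orientation: [-0.669, 0.743, 0.0, -0.0]
force: [0.5, -0.3, 0.8]
grip_width: 0.0402
grasp_force: 0.4
```

>>> {"name": "drive_tool", "arguments": {
  "targets": [
    {"grip": 40,"translation": [-1,0,0],"roll": 0},
    {"grip": 40,"translation": [-2,0,0],"roll": 0}
  ]
}}

```text
clock: 11.18
eef_pos: [0.5067, 0.0974, 0.0292]
orientation: [-0.669, 0.743, 0.0, -0.0]
force: [0.0, -0.9, -0.5]
grip_width: 0.0402
grasp_force: 0.4
```

>>> {"name": "drive_tool", "arguments": {
  "targets": [
    {"grip": 40,"translation": [-1,0,0],"roll": 0},
    {"grip": 40,"translation": [-2,0,0],"roll": 0}
  ]
}}

```text
clock: 11.35
eef_pos: [0.5067, 0.099, 0.0292]
orientation: [-0.669, 0.743, -0.0, -0.001]
force: [-0.4, -5.5, 1.2]
grip_width: 0.0396
grasp_force: 3.0
```

>>> {"name": "drive_tool", "arguments": {
  "targets": [
    {"grip": 40,"translation": [-1,0,0],"roll": 0},
    {"grip": 40,"translation": [-2,0,0],"roll": 0}
  ]
}}

```text
clock: 11.52
eef_pos: [0.5064, 0.0992, 0.0293]
orientation: [-0.669, 0.743, -0.001, -0.002]
force: [-2.3, -12.4, 2.6]
grip_width: 0.0399
grasp_force: 6.6
```

>>> {"name": "drive_tool", "arguments": {
  "targets": [
    {"grip": 40,"translation": [-1,0,0],"roll": 0},
    {"grip": 40,"translation": [-1,0,0],"roll": 0}
  ]
}}

```text
clock: 11.68
eef_pos: [0.5063, 0.0993, 0.0293]
orientation: [-0.669, 0.743, -0.001, -0.003]
force: [-2.5, -12.9, 4.1]
grip_width: 0.04
grasp_force: 6.7
```

>>> {"name": "drive_tool", "arguments": {
  "targets": [
    {"grip": 40,"translation": [4,0,0],"roll": 0},
    {"grip": 40,"translation": [12,0,0],"roll": 0},
    {"grip": 40,"translation": [18,0,-20],"roll": 0},
    {"grip": 40,"translation": [18,0,-60],"roll": 0},
    {"grip": 40,"translation": [18,0,-100],"roll": 0}
  ]
}}

```text
clock: 12.1
eef_pos: [0.5044, 0.0839, 0.1293]
orientation: [-0.669, 0.743, 0.001, -0.001]
force: [1.4, 0.3, 0.9]
grip_width: 0.0398
grasp_force: 0.0
```

>>> {"name": "drive_tool", "arguments": {
  "targets": [
    {"grip": 40,"translation": [0,0,-40],"roll": -7},
    {"grip": 40,"translation": [0,0,-80],"roll": -14},
    {"grip": 40,"translation": [0,0,-118],"roll": -21},
    {"grip": 40,"translation": [0,0,-118],"roll": -28},
    {"grip": 40,"translation": [0,0,-118],"roll": -35}
  ]
}}

```text
clock: 12.52
eef_pos: [0.5064, 0.0851, 0.2508]
orientation: [0.863, -0.504, 0.002, -0.003]
force: [-0.6, -0.7, -1.4]
grip_width: 0.0404
grasp_force: 0.0
```

>>> {"name": "drive_tool", "arguments": {
  "targets": [
    {"grip": 40,"translation": [-10,-18,0],"roll": -7},
    {"grip": 40,"translation": [-20,-36,0],"roll": -14},
    {"grip": 40,"translation": [-31,-55,0],"roll": -21},
    {"grip": 40,"translation": [-42,-74,0],"roll": -28},
    {"grip": 40,"translation": [-52,-92,0],"roll": -35}
  ]
}}

```text
clock: 12.93
eef_pos: [0.5611, 0.1759, 0.2473]
orientation: [0.975, -0.221, 0.0, -0.001]
force: [0.3, 0.5, -0.4]
grip_width: 0.0399
grasp_force: 0.0
```

>>> {"name": "drive_tool", "arguments": {
  "targets": [
    {"grip": 40,"translation": [2,-25,0],"roll": -7},
    {"grip": 40,"translation": [4,-50,0],"roll": -14},
    {"grip": 40,"translation": [7,-75,0],"roll": -20},
    {"grip": 40,"translation": [9,-98,0],"roll": -20},
    {"grip": 40,"translation": [10,-104,0],"roll": -20}
  ]
}}

```text
clock: 13.35
eef_pos: [0.6158, 0.2664, 0.2456]
orientation: [0.999, -0.051, -0.001, -0.0]
force: [0.9, -0.1, -0.1]
grip_width: 0.0401
grasp_force: 0.0
```

```bash
python3 - <<'E'
from h import *
from cell import env
shot('w10')
o,_=pickle.load(open('w10.pkl','rb'))
print(shift(o,[.614,.2634,.178],-6))
t=env.snapshot("top")["frame"];pickle.dump(t,open("top1.pkl","wb"))
a=cv2.imread('pics/w10.png')
c=cv2.resize(t[190:290,120:230,::-1],None,fx=4,fy=4,interpolation=cv2.INTER_CUBIC)[:400,:330]
b=np.zeros((600,800,3),np.uint8);b[:,:470]=a[:,150:620];b[:400,470:]=c
cv2.imwrite('pics/w10c.png',b)
E
```

```text
13.35 [0.6158 0.2664 0.2456] xyaw -5.82 tilt [-1.4e-03  3.0e-04 -1.0e+00] [ 0.71  0.23  0.28 -0.   -1.62  0.76]
(array([-1.3,  3.2, 67.6]), np.float64(0.2))
```

View pics/w10c.png

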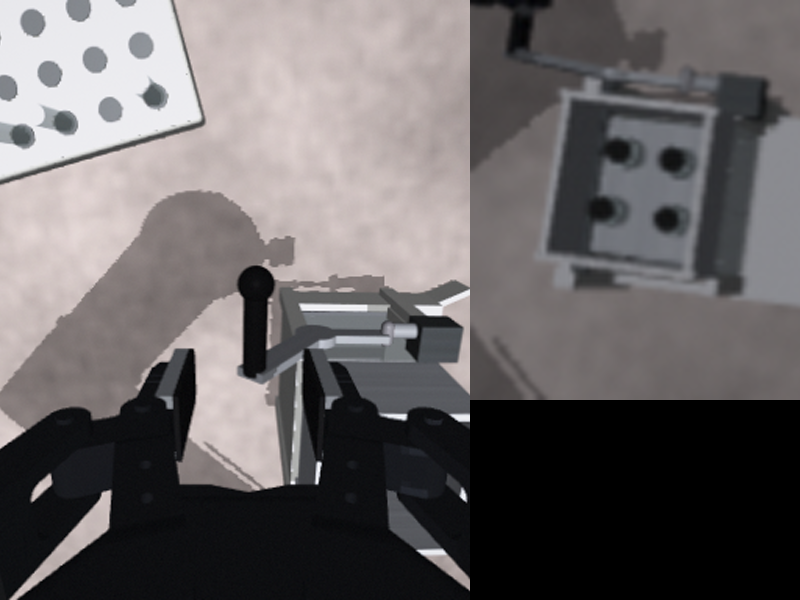

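```bash
python3 - <<'E'
from h import *
np.set_printoptions(precision=4,suppress=True)
c,_=load("w10");a,_=load("w5")
P=v([(406,284),(405,372)])
print(plane(c,P,[.175,.175]),tri(a,v([(202,136),(208,220)]),c,P))
o,_=pickle.load(open('w10.pkl','rb'))
print(shift(o,[.614,.2634,.178],-6))
E
```

```text
[[0.6359 0.2612 0.175 ]
 [0.5896 0.2663 0.175 ]] [[0.6363 0.261  0.1756 0.0006]
 [0.5908 0.2664 0.1778 0.0008]]
(array([-1.3,  3.2, 67.6]), np.float64(0.2))
```

>>> {"name": "drive_tool", "arguments": {
  "targets": [
    {"grip": 36,"translation": [-1,3,25],"roll": 0},
    {"grip": 36,"translation": [-1,3,50],"roll": 0},
    {"grip": 36,"translation": [-1,3,64],"roll": 0},
    {"grip": 36,"translation": [-1,3,68],"roll": 0},
    {"grip": 36,"translation": [-1,3,68],"roll": 0}
  ]
}}

```text
clock: 13.87
eef_pos: [0.6132, 0.26, 0.1787]
orientation: [0.999, -0.052, -0.001, 0.0]
force: [-0.2, 0.0, -0.1]
grip_width: 0.0358
grasp_force: 0.0
```

>>> {"name": "drive_tool", "arguments": {
  "targets": [
    {"grip": 15,"translation": [0,0,0],"roll": 0},
    {"grip": 15,"translation": [0,0,0],"roll": 0},
    {"grip": 15,"translation": [0,0,0],"roll": 0},
    {"grip": 15,"translation": [0,0,0],"roll": 0}
  ]
}}

```text
clock: 14.2
eef_pos: [0.6142, 0.2616, 0.181]
orientation: [0.999, -0.052, 0.001, -0.001]
force: [0.4, 2.4, 1.9]
grip_width: 0.015
grasp_force: 1.2
```

```bash
python3 - <<'E'
from h import *
shot('w11')
o,_=pickle.load(open('w11.pkl','rb'))
print(o["force"],o["grip_width"],o["grasp_force"],shift(o,[.614,.2636,.178],-6))
E
```

```text
14.2 [0.6142 0.2616 0.181 ] xyaw -5.93 tilt [ 0.0025  0.0021 -1.    ] [ 0.7   0.22  0.15  0.   -1.5   0.77]
[0.36213342 2.40472547 1.8679278 ] 0.01502354489923216 1.19003277271986 (array([-0.5, -1.9,  3. ]), np.float64(0.1))
```

>>> {"name": "drive_tool", "arguments": {
  "targets": [
    {"grip": 15,"translation": [0,5,-2],"roll": 0},
    {"grip": 15,"translation": [0,11,-5],"roll": 0},
    {"grip": 15,"translation": [0,17,-7],"roll": 0},
    {"grip": 15,"translation": [0,23,-9],"roll": 0},
    {"grip": 15,"translation": [0,30,-10],"roll": 0}
  ]
}}

```text
clock: 14.67
eef_pos: [0.6104, 0.2301, 0.1891]
orientation: [0.999, -0.052, -0.0, 0.001]
force: [-0.5, -0.6, 0.2]
grip_width: 0.0152
grasp_force: 0.4
```

>>> {"name": "drive_tool", "arguments": {
  "targets": [
    {"grip": 15,"translation": [0,13,-1],"roll": 0},
    {"grip": 15,"translation": [0,25,1],"roll": 0},
    {"grip": 15,"translation": [0,38,5],"roll": 0},
    {"grip": 15,"translation": [0,43,8],"roll": 0},
    {"grip": 15,"translation": [0,47,11],"roll": 0}
  ]
}}

```text
clock: 15.08
eef_pos: [0.6055, 0.183, 0.1777]
orientation: [0.999, -0.052, -0.0, 0.0]
force: [-0.1, -0.4, -0.7]
grip_width: 0.0148
grasp_force: 0.0
```

>>> {"name": "drive_tool", "arguments": {
  "targets": [
    {"grip": 15,"translation": [0,0,0],"roll": 0},
    {"grip": 15,"translation": [0,0,0],"roll": 0},
    {"grip": 15,"translation": [0,0,0],"roll": 0},
    {"grip": 15,"translation": [0,0,0],"roll": 0},
    {"grip": 15,"translation": [0,0,0],"roll": 0}
  ]
}}

```text
clock: 15.5
eef_pos: [0.6057, 0.1847, 0.1783]
orientation: [0.999, -0.052, -0.0, 0.0]
force: [-1.2, -1.3, -0.3]
grip_width: 0.0147
grasp_force: 0.6
```

```bash
python3 - <<'E'
from h import *
from cell import env
shot('w12')
a=cv2.imread('pics/w12.png')
t=env.snapshot("top")["frame"];s=env.snapshot("scene")["frame"]
b=np.zeros((600,800,3),np.uint8)
b[:,:400]=a[:,250:650]
b[:300,400:]=cv2.resize(t[190:265,130:230,::-1],(400,300),interpolation=cv2.INTER_CUBIC)
b[300:,400:]=cv2.resize(s[185:290,300:440,::-1],(400,300),interpolation=cv2.INTER_CUBIC)
cv2.imwrite('pics/w12c.png',b)
E
```

```text
15.5 [0.6057 0.1847 0.1783] xyaw -5.92 tilt [-3.e-04 -3.e-04 -1.e+00] [ 0.61  0.13  0.05  0.   -1.49  0.86]
```

View pics/w12c.png

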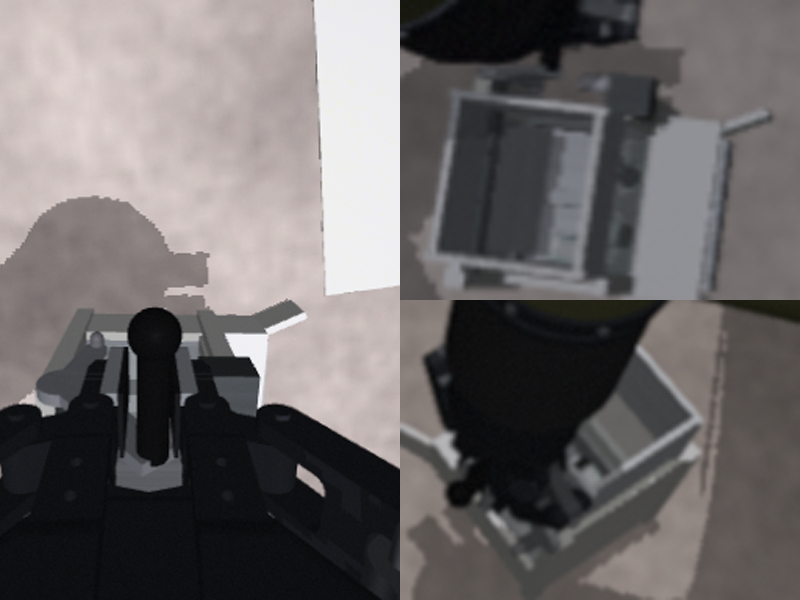

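>>> {"name": "drive_tool", "arguments": {
  "targets": [
    {"grip": 15,"translation": [0,-13,-6],"roll": 0},
    {"grip": 15,"translation": [0,-25,-11],"roll": 0},
    {"grip": 15,"translation": [0,-38,-13],"roll": 0},
    {"grip": 15,"translation": [0,-51,-12],"roll": 0},
    {"grip": 15,"translation": [0,-58,-11],"roll": 0}
  ]
}}

```text
clock: 16.07
eef_pos: [0.6118, 0.2443, 0.1891]
orientation: [0.999, -0.051, 0.0, -0.0]
force: [-0.0, -2.5, 1.2]
grip_width: 0.0152
grasp_force: 0.9
```

>>> {"name": "drive_tool", "arguments": {
  "targets": [
    {"grip": 15,"translation": [0,-6,2],"roll": 0},
    {"grip": 15,"translation": [0,-12,4],"roll": 0},
    {"grip": 15,"translation": [0,-18,7],"roll": 0},
    {"grip": 15,"translation": [0,-23,11],"roll": 0},
    {"grip": 15,"translation": [0,-25,11],"roll": 0}
  ]
}}

```text
clock: 16.48
eef_pos: [0.6141, 0.2655, 0.1774]
orientation: [0.999, -0.052, -0.001, 0.002]
force: [-1.0, -12.9, -0.0]
grip_width: 0.0153
grasp_force: 6.5
```

>>> {"name": "drive_tool", "arguments": {
  "targets": [
    {"grip": 15,"translation": [0,-1,0],"roll": 0},
    {"grip": 15,"translation": [0,-2,0],"roll": 0},
    {"grip": 15,"translation": [0,-2,0],"roll": 0}
  ]
}}

```text
clock: 16.73
eef_pos: [0.6142, 0.2655, 0.1773]
orientation: [0.999, -0.053, -0.002, 0.003]
force: [-2.3, -12.5, 2.8]
grip_width: 0.0149
grasp_force: 6.8
```

>>> {"name": "drive_tool", "arguments": {
  "targets": [
    {"grip": 15,"translation": [0,-2,0],"roll": 0},
    {"grip": 15,"translation": [0,2,0],"roll": 0},
    {"grip": 36,"translation": [0,4,0],"roll": 0},
    {"grip": 36,"translation": [0,4,0],"roll": 0},
    {"grip": 36,"translation": [0,4,0],"roll": 0}
  ]
}}

```text
clock: 17.15
eef_pos: [0.614, 0.2658, 0.1778]
orientation: [0.999, -0.052, -0.0, -0.001]
force: [-0.1, 0.2, -0.3]
grip_width: 0.0359
grasp_force: 0.0
```

>>> {"name": "drive_tool", "arguments": {
  "targets": [
    {"grip": 36,"translation": [0,0,-15],"roll": 0},
    {"grip": 36,"translation": [0,0,-40],"roll": 0},
    {"grip": 36,"translation": [0,0,-75],"roll": 0},
    {"grip": 36,"translation": [0,0,-115],"roll": 0}
  ]
}}

```text
clock: 17.48
eef_pos: [0.6133, 0.2658, 0.2924]
orientation: [0.999, -0.051, -0.002, 0.001]
force: [1.2, 1.5, -0.1]
grip_width: 0.0362
grasp_force: 0.0
```

>>> {"name": "drive_tool", "arguments": {
  "targets": [
    {"grip": 36,"translation": [-30,35,0],"roll": 0},
    {"grip": 36,"translation": [-60,70,0],"roll": 0},
    {"grip": 36,"translation": [-80,100,0],"roll": 0},
    {"grip": 36,"translation": [-80,100,0],"roll": 0},
    {"grip": 36,"translation": [-80,100,0],"roll": 0}
  ]
}}

```text
clock: 17.9
eef_pos: [0.5232, 0.1733, 0.2948]
orientation: [0.999, -0.052, 0.001, -0.001]
force: [0.0, -0.0, 0.8]
grip_width: 0.036
grasp_force: 0.0
```

```bash
python3 - <<'E'
from h import *
from cell import env
shot('w13')
a=cv2.imread('pics/w13.png')
t=env.snapshot("top")["frame"];s=env.snapshot("scene")["frame"]
b=np.zeros((600,800,3),np.uint8)
b[:,:400]=a[:,200:600]
b[:300,400:]=cv2.resize(t[180:255,130:230,::-1],(400,300),interpolation=cv2.INTER_CUBIC)
b[300:,400:]=cv2.resize(s[185:290,300:440,::-1],(400,300),interpolation=cv2.INTER_CUBIC)
cv2.imwrite('pics/w13c.png',b)
E
```

```text
17.9 [0.5232 0.1733 0.2948] xyaw -5.93 tilt [ 0.0025  0.0026 -1.    ] [ 0.68 -0.08  0.04 -0.   -1.69  0.78]
```

View pics/w13c.png

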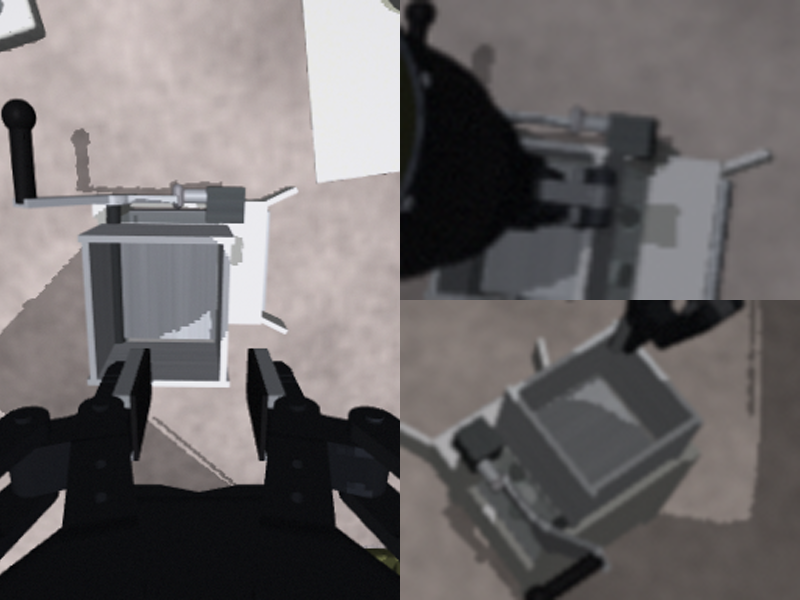

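```bash
python3 - <<'E'
from h import *
c,_=load("w13");P=v([(219,115),(226,202)])
print(plane(c,P,.175).round(4))
E
```

```text
[[0.6367 0.2612 0.175 ]
 [0.5902 0.267  0.175 ]]
```

```bash
python3 - <<'E'
from h import *
from cell import env
t=env.snapshot("top")["frame"];u=pickle.load(open("top1.pkl","rb"));S=pickle.load(open("s0.pkl","rb"))
for n,f in(("start",S["top"]["frame"]),("pushed",u),("now",t)):
    print(n,f[238:252,203:219].mean(2).mean(0).round().astype(int))
print(env.get_obs()["force"].round(1))
E
```

```text
start [134 135 134 123 102  94 100 103 103 102 101 100 100 100 100 100]
pushed [140 140 139 130 119 111  90  74  89 103 105 105 104 104 105 105]
now [144 144 142 133 122 114  93  77  91 106 108 108 108 107 108 108]
[ 0.2 -0.5  0.3]
```

The tray's protruding end looks the same before and after the vials dropped, so it is still home. I'm handing in.

```bash
python3 -c "
from cell import env
print(env.hand_in())"
```

```text
the job is handed in; nothing more can be done
None
```

I've handed the job in: the tray is home in the bay, the hopper is empty and its trap door is shut with the crank back in its start position; I couldn't see all four vials in the tray directly, and the hand-in returned no verdict.

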